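# Tip a standing album onto the pressing board and weight it down

### The job

Tip the standing album over onto its back so that it lies on the plywood pressing board (do not lift it up), then push it along the board, straight, until its far end is fully home against the fence. Then lay both grey lead weights flat on its cover, side by side, each well on the cover and not one on the other, let go of them, and leave the jar, the magnifier and the brush where they are.

Things in the scene. Friction and masses are not known exactly. Their poses are not given: they have to be found in the camera images.
- board: Fixed plywood pressing board on the table, 200 (x) x 250 (y) x 14 mm; open edge at its y = +125 mm, which blocks the album's foot; at the other end a wooden fence stands 45 mm above the board over its whole width, inner face at its y = -109 mm. Origin: board's centre on the table; z up. Place and yaw (up to 15 degrees) vary.
- board_fence (a point): Middle of the foot of the fence's inner face, on the board's top (z = 14 mm); axes as the board's.
- album: Loose thick spotted photo album, about 0.7 kg, block 175 (own x, -88 to +87) x 130 (y, -62 to +68) x 73 mm (z, 1 to 74), friction about 0.6. Origin on its back cover. It stands on end on the table, own +x end (foot) down, 1 to 11 mm outside the board's open edge, back cover to the board, own z (front cover) pointing along the board's +y, away from the fence.
- album_mid (a point): Middle of the album; axes as the album's; 88 mm above the table standing, 51 mm lying on the board (cover top then at 87 mm). Pushed near its top towards the fence it overbalances after about 25 degrees and falls on its back on the board, own z up, foot end overhanging the open edge by some 10 to 30 mm.
- album_foot (a point): Centre of the album's foot end face (own x = +86.5 mm), 37 mm above its back cover. Fully home against the fence it is at board y = +66 mm.
- weight_a: Grey cloth-covered lead weight, a block 100 (own x) x 45 (own y) x 26 mm, 0.5 to 0.75 kg, loose on the table on the robot's right. Origin at the centre of its underside.
- weight_a_mid (a point): Centre of this weight, half-way up (13 mm above its underside); axes as the weight's.
- weight_b: The second, like weight_a. The two weights and the jar may have swapped places.
- weight_b_mid (a point): Centre of the second weight, half-way up (13 mm above its underside); axes as the weight's.
- jar: Bystander: white jar with a black cap, 49 mm across, 60 mm tall, standing among the weights. Origin at the centre of its underside.
- magnifier: Bystander: black loupe, 43 mm across, 38 mm tall, beyond the board. Origin at the centre of its underside.
- brush: Bystander: brush with a dark handle, 187 mm long (own x), 12 mm thick, lying on the left. Origin at its centre underneath.

How it is judged:
By the outcome, as a careful person would: the job done as asked, in the order asked, and still so for the second after the job is handed in, with the robot touching nothing.
It also fails if it takes over 69 s, if anything falls off the work surface, if the arm or the gripper's body presses on something with over 40 N, if the wrist force passes 120 N, or if a joint passes its speed limit or range.

### The arm

A 6-joint arm with a two-finger parallel gripper is mounted at the origin on the work surface; the furniture and walls round the work are solid. World frame = base frame: x ahead of the robot, y to its left, z up, the work surface at z = 0. Lengths are in m, angles in rad, forces in N, time in s.
With the tool pointing down it reaches from about 0.4 to 0.825 m from the base axis. Payload 7 kg.
Tool frame: the origin (TCP) lies midway between the tips of the shut fingers; the grasp point (between the pads) lies 19 mm behind it; z points along the fingers, y is the line along which they close (so a half turn about z gives the same grasp; the last joint's range is limited). The gripper opens to 88 mm and grips with 3 to 60 N. Pads are 19 mm wide; open, the fingers measure 130 mm over their backs; the gripper's body (78 mm by 193 mm) begins 47 mm behind the grasp point.
Start: joints at [1.564, 0.359, 0.012, 0, -1.224, -0.288], TCP at [0.196, 0.646, 0.227] pointing down, gripper open.
Joint ranges: [-3.07, 3.07], [-1.43, 2.12], [-1.02, 1.25], [-3.03, 1.67], [-3.05, -0], [-3.03, 3.03]. Speed limits (rad/s): [2.39, 2.39, 3.01, 3.14, 3.14, 3.14].

### API

Orientations are given as a 3x3 rotation matrix whose columns are the frame's x, y, z axes.
In Python, from cell import sensors, imaging, ticket gives the robot as it stands.
- The arm moves only by the tool carry_out, never from a script. Its argument "commands" is text: rows parted by semicolons, each of 7 numbers parted by spaces: the turn, a rotation vector about the tool's x, y, z in degrees, then the shift along the tool's x, y, z in mm, then the opening, from 0 (shut) to 1 (fully open). A call has 1 to 12 rows; each row shifts and turns the commanded pose from where the row before left it, along the tool's axes as they then stand; what a row does not reach is not made up. A row lasts 1/12 s, in which the tool goes at most 41.7 mm and 7.16 degrees, less where a joint would pass 70% of its speed; a pose out of reach is approached as far as the arm can. A call with a gripper value outside its range is refused whole. The fingers move at their own pace and stop on an object; the grip force is fixed at half the most. Time passes only in rows, so rows that do not move let the fingers close. It gives the time, the measured TCP pose, the force, the opening and the grip force at its end, in the units of the state.
- sensors.get_state(): the state, without advancing time (a new reading comes with each control period).
- imaging.read_camera(name): name is "scene" or "top"; returns the picture (384x512x3 uint8, blue, green, red); there is no depth.
- imaging.camera_info(name): a dict with "K" (3x3 intrinsics, pixels), "extrinsics" (4x4, takes a point from camera to world coordinates). Camera axes: x right, y down, z forward; pixel columns grow to the right and rows downward; lengths in m; the calibration is good to about 2 mm. A picture is of the moment at which its call begins. camera_info takes no time and is no camera call.
- ticket.finish_job(): hands the job in; it is judged then, once.
The state is a dict: "time_s": time; "joint_positions": joint angles; "dq": joint speeds; "joint_torque": joint torques, N m; "position": TCP position; "tcp_rot": TCP orientation; "ft_force": force on the tool from outside, world axes, zero at the start; "torque": the same for the moment, N m; "gripper_width": finger opening in m; "grip_force": force on a finger pad.
Only numpy, scipy, OpenCV 4.12 (cv2) and the standard library are available. Lean on these libraries where they do the work, as an engineer would, in place of code of your own. Each camera call takes 0.05 s, during which the arm holds its last target. There are 200 camera calls.

## Working session

There is one attempt and no reset: what is moved stays moved. The work goes in short steps, Python scripts to look and compute and a tool call to move; the robot and the scene stay as the last step left them, time stands still between calls to the robot, and variables do not carry over. Pictures are saved under pics/ and viewed, at most 10 in all, crops included, and the job is handed in when it is done.

Besides the shell and the picture viewer there is one more tool, called after "Emit:" as name(argument=value, ...), one argument or row to a line, values as JSON. carry_out: Moves the arm, as the interface text tells. Its arguments: {"type":"object","properties":{"commands":{"type":"string"}},"required":["commands"]}

```bash
mkdir -p pics
python3 - <<'E'
from cell import sensors, imaging, ticket
import cv2,numpy as np
np.set_printoptions(precision=4,suppress=True)
for n in("scene","top"):
    cv2.imwrite(f"pics/{n}0.png",imaging.read_camera(n)); c=imaging.camera_info(n); print(n,c["K"],c["extrinsics"])
s=sensors.get_state();print(s["time_s"],s["position"],s["tcp_rot"],s["gripper_width"])
E
```

```text
scene [[384.2377   0.     255.6468]
 [  0.     384.2377 195.8995]
 [  0.       0.       1.    ]] [[ 0.9054 -0.2199  0.3631  0.1852]
 [-0.4239 -0.4245  0.8001 -0.9455]
 [-0.0218 -0.8783 -0.4775  0.6438]
 [ 0.      0.      0.      1.    ]]
top [[365.3293   0.     259.0792]
 [  0.     365.3293 190.0645]
 [  0.       0.       1.    ]] [[-0.0198 -0.9906  0.1356  0.4717]
 [-0.9998  0.0205  0.0039  0.0081]
 [-0.0066 -0.1354 -0.9908  1.2274]
 [ 0.      0.      0.      1.    ]]
0.1 [0.196  0.6455 0.2257] [[ 0.9568 -0.2907 -0.0003]
 [-0.2907 -0.9568 -0.0014]
 [ 0.0001  0.0015 -1.    ]] 0.08787221212207692
```

View pics/scene0.png

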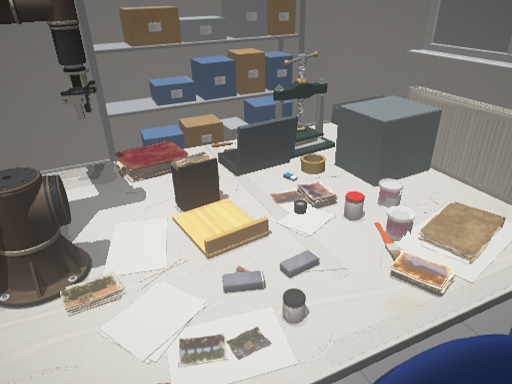

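View pics/top0.png

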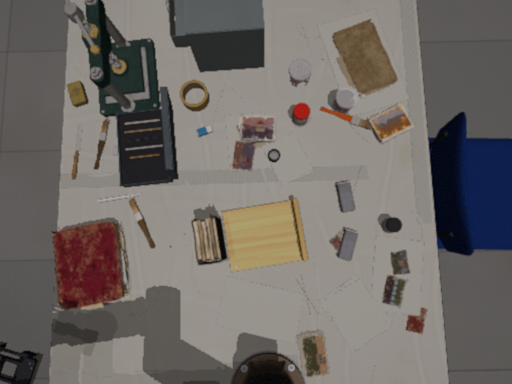

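The top view shows the album standing at (208,240), the board at (264,236), the fence at its right near x=300, the weights at (346,196) and (347,243), the jar at (393,225) and the magnifier at (274,155). The scene view agrees. Next is an enlarged crop for corners.

```bash
cat > h.py <<'E'
import cv2,numpy as np
from cell import sensors, imaging
np.set_printoptions(precision=4,suppress=True)
def cast(n,uv,z):
    c=imaging.camera_info(n);T=c["extrinsics"];uv=np.atleast_2d(uv).astype(float)
    d=(T[:3,:3]@np.linalg.inv(c["K"])@np.c_[uv,np.ones(len(uv))].T).T
    return T[:3,3]+d*((z-T[2,3])/d[:,2])[:,None]
def proj(n,p):
    c=imaging.camera_info(n);T=np.linalg.inv(c["extrinsics"]);q=(c["K"]@(T[:3,:3]@np.atleast_2d(p).T+T[:3,3:])).T
    return q[:,:2]/q[:,2:]
def rects(im,mask,roi,z,n="top",amin=60):
    x0,y0,x1,y1=roi;m=np.zeros_like(mask);m[y0:y1,x0:x1]=mask[y0:y1,x0:x1]
    m=cv2.morphologyEx(m,cv2.MORPH_OPEN,np.ones((3,3),np.uint8))
    out=[]
    for c in cv2.findContours(m,cv2.RETR_EXTERNAL,cv2.CHAIN_APPROX_NONE)[0]:
        if cv2.contourArea(c)<amin: continue
        P=cast(n,c[:,0],z)[:,:2]*1000
        r=cv2.minAreaRect(P.astype(np.float32)); out.append((cv2.boundingRect(c),np.array(r[0]),np.array(r[1]),r[2]))
    return out
def state():
    s=sensors.get_state();print(round(s["time_s"],2),np.array(s["position"])*1000,np.array(s["tcp_rot"]).tolist(),s["gripper_width"],s["grip_force"],s["ft_force"])
E
python3 - <<'E'
from h import *
im=cv2.imread("pics/top0.png");hsv=cv2.cvtColor(im,cv2.COLOR_BGR2HSV)
ply=cv2.inRange(hsv,(15,70,120),(35,255,255))
print("ply",rects(im,ply,(200,185,320,285),0.014,amin=300))
for p in [(346,190),(346,200),(343,238),(350,250),(208,240),(196,240),(340,215)]: print(p,hsv[p[1],p[0]])
g=cv2.inRange(hsv,(0,0,0),(180,120,150))
print("g",rects(im,g,(325,170,410,270),0.026))
cv2.imwrite("pics/c1.png",cv2.resize(im[140:290,180:380],None,fx=4,fy=4,interpolation=cv2.INTER_CUBIC))
E
```

```text
ply [((223, 201, 79, 70), array([488.0835,   9.1767]), array([199.98  , 234.1131]), 8.178487777709961)]
(346, 190) [143  10 101]
(346, 200) [130   7 109]
(343, 238) [130  11  68]
(350, 250) [135  10 107]
(208, 240) [17 78 95]
(196, 240) [ 16  61 146]
(340, 215) [ 15  20 151]
g [((356, 255, 19, 15), array([ 394.8278, -324.7477]), array([58.4338, 44.3956]), 88.88026428222656), ((390, 249, 20, 21), array([ 402.2666, -434.9368]), array([60.8861, 63.5141]), 88.89437866210938), ((325, 224, 37, 46), array([ 448.7544, -260.9243]), array([155.3452, 106.2602]), 7.160088062286377), ((325, 170, 85, 78), array([ 569.1986, -345.4611]), array([280.5994, 254.0149]), 88.79174041748047)]
```

View pics/c1.png

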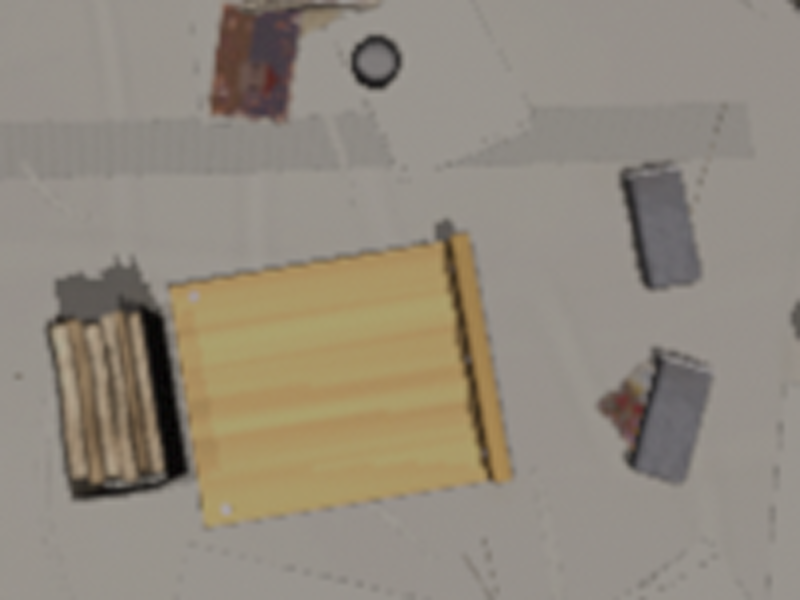

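The crop shows the board's corners, the album's pale top with its black back cover at about (150,400), and the two weights at (662,225) and (672,415) in crop pixels.

Run:
```python
from h import *
f=lambda P,z:cast("top",np.array(P)/4+[180-.375,140-.375],z)[:,:2]*1000
print("open edge",f([(168,285),(205,527)],.014))
print("fence outer top",f([(468,233),(513,480)],.059)); print("fence inner top",f([(452,238),(492,480)],.059))
print("album top",f([(50,320),(142,308),(165,475),(72,497)],.175))
print("album back foot",f([(165,310),(187,470)],.0))
for z in(0,.026):
  print("wR",z,f([(622,172),(672,162),(698,282),(650,290)],z)); print("wL",f([(655,348),(712,365),(683,485),(633,465)],z))
im=cv2.imread("pics/top0.png");hsv=cv2.cvtColor(im,cv2.COLOR_BGR2HSV)
g=cv2.inRange(hsv,(115,6,60),(160,60,130))
for r in rects(im,g,(325,170,375,270),.026,amin=30):print(r)
print("jar",cast("top",[(393,225)],.06)*1000,"mag",cast("top",[(274,155)],.038)*1000)
```

```text
open edge [[570.3698 138.9227]
 [372.5146 109.9649]]
fence outer top [[ 603.682  -107.5297]
 [ 407.7074 -136.2765]]
fence inner top [[ 599.9037  -94.5438]
 [ 408.0283 -119.789 ]]
album top [[533.7689 206.6983]
 [541.0618 140.4041]
 [422.3436 124.4953]
 [408.2943 190.4722]]
album back foot [[550.5301 143.0769]
 [417.8581 125.6081]]
wR 0 [[ 659.7507 -245.751 ]
 [ 667.458  -288.5734]
 [ 564.9747 -305.0047]
 [ 559.0709 -264.4128]]
wL [[ 510.5425 -266.1304]
 [ 495.4943 -312.8415]
 [ 397.6988 -283.4413]
 [ 414.7344 -243.0747]]
wR 0.026 [[ 655.7667 -240.3732]
 [ 663.3107 -282.2885]
 [ 562.9983 -298.3717]
 [ 557.2196 -258.6396]]
wL [[ 509.7192 -260.3208]
 [ 494.9897 -306.0425]
 [ 399.2657 -277.265 ]
 [ 415.9405 -237.7535]]
((339, 234, 16, 24), array([ 446.5786, -268.1485]), array([40.3388, 78.3683]), 75.54285430908203)
((339, 187, 15, 24), array([ 602.3472, -273.3221]), array([78.6445, 40.9957]), 7.167751312255859)
jar [[ 510.6222 -410.3269   60.    ]] mag [[751.1661 -39.2014  38.    ]]
```

Emit:
carry_out(
  commands="0 0 6.5 0 0 0 1;0 0 6.5 0 0 0 1;0 0 6.5 0 0 0 1;0 0 6.5 0 0 0 1;0 0 6.5 0 0 0 1;0 0 6.5 0 0 0 1;0 0 6.5 0 0 0 1;0 0 6.5 0 0 0 1;0 0 6.5 0 0 0 1;0 0 6.5 0 0 0 1;0 0 0 0 0 0 1",
)

```text
time_s: 1.02
position: [0.1961, 0.6456, 0.226]
tcp_rot: [[0.136, -0.991, -0.0], [-0.991, -0.136, -0.001], [0.001, 0.0, -1.0]]
ft_force: [-0.3, 0.1, -1.0]
gripper_width: 0.0876
grip_force: 0.0
```

Emit:
carry_out(
  commands="0 0 0 36 -18 0 1;0 0 0 36 -18 0 1;0 0 0 36 -18 0 1;0 0 0 36 -18 0 1;0 0 0 36 -18 0 1;0 0 0 36 -18 0 1;0 0 0 36 -18 0 1;0 0 0 36 -18 0 1;0 0 0 36 -18 0 1;0 0 0 36 -18 0 1;0 0 0 36 -18 0 1;0 0 0 36 -18 0 1",
)

```text
time_s: 2.02
position: [0.4715, 0.2468, 0.2267]
tcp_rot: [[0.146, -0.989, 0.0], [-0.989, -0.146, 0.0], [-0.0, -0.0, -1.0]]
ft_force: [0.9, 1.9, -0.9]
gripper_width: 0.0876
grip_force: 0.0
```

Emit:
carry_out(
  commands="0 0 0 0 0 28 1;0 0 0 0 0 28 1;0 0 0 0 0 28 1;0 0 0 0 0 0 1;0 0 0 8 0 0 1;0 0 0 8 0 0 1;0 0 0 6 0 0 1;0 0 0 5 0 0 1;0 0 0 5 0 0 1;0 0 0 5 0 0 1",
)

```text
time_s: 2.85
position: [0.477, 0.2124, 0.1439]
tcp_rot: [[0.142, -0.99, 0.002], [-0.99, -0.142, 0.002], [-0.002, -0.003, -1.0]]
ft_force: [-0.9, 3.3, 2.4]
gripper_width: 0.0875
grip_force: 1.3
```

Run:
```python
from h import *
im=imaging.read_camera("scene");cv2.imwrite("pics/s1.png",cv2.resize(im[80:280,110:310],None,fx=3,fy=3));state()
```

```text
2.9 [476.7548 211.6205 143.6238] [[0.1414017264961435, -0.9899507452734471, 0.0017531903651068046], [-0.9899513767696914, -0.1413989575308222, 0.001614447580296187], [-0.001350324295339963, -0.00196385889086827, -0.9999971599372441]] 0.08763204166690494 0.8865555189549923 [-0.3073  1.472   1.6772]
```

View pics/s1.png

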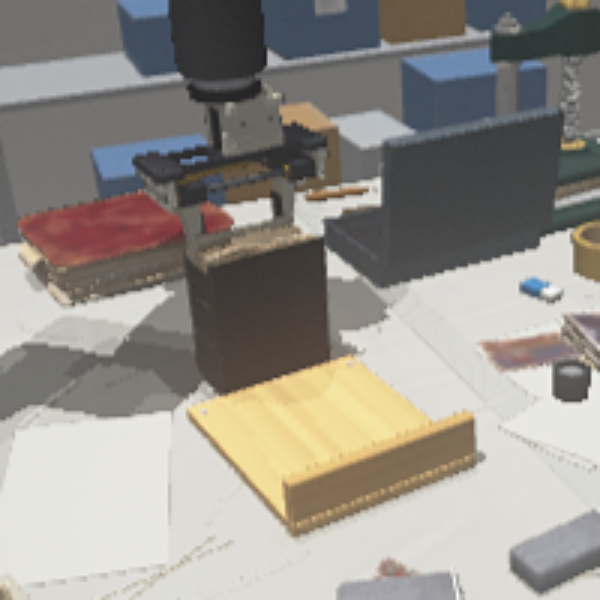

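The view shows both fingers just at the album's front cover near its top, roughly centred, with the body clear above. Pushing now.

Emit:
carry_out(
  commands="0 0 0 5 0 0 1;0 0 0 5 0 0 1;0 0 0 5 0 0 1;0 0 0 5 0 0 1;0 0 0 5 0 0 1;0 0 0 5 0 0 1;0 0 0 5 0 0 1;0 0 0 5 0 0 1;0 0 0 5 0 0 1",
)

```text
time_s: 3.65
position: [0.4823, 0.1666, 0.1423]
tcp_rot: [[0.141, -0.99, -0.001], [-0.99, -0.141, -0.0], [0.0, 0.001, -1.0]]
ft_force: [-0.3, 0.8, 0.0]
gripper_width: 0.0874
grip_force: 0.2
```

Emit:
carry_out(
  commands="0 0 0 5 0 0 1;0 0 0 5 0 0 1;0 0 0 5 0 0 1;0 0 0 5 0 0 1;0 0 0 5 0 0 1;0 0 0 5 0 0 1;0 0 0 0 0 0 1;0 0 0 0 0 0 1;0 0 0 0 0 0 1",
)

```text
time_s: 4.4
position: [0.4868, 0.1378, 0.1426]
tcp_rot: [[0.141, -0.99, 0.0], [-0.99, -0.141, 0.0], [-0.0, -0.0, -1.0]]
ft_force: [-0.1, 0.5, 0.0]
gripper_width: 0.0875
grip_force: 0.0
```

Run:
```python
from h import *
im=imaging.read_camera("scene")[130:280,130:330];t=imaging.read_camera("top")[180:330,180:380]
cv2.imwrite("pics/s2.png",cv2.resize(np.vstack([im,t]),None,fx=2,fy=2,interpolation=cv2.INTER_CUBIC));state()
```

```text
4.5 [486.735  137.9282 142.5679] [[0.1412267430642222, -0.9899772742861674, 5.865494569049436e-05], [-0.9899772756502586, -0.14122674113547454, 3.583777268660285e-05], [-2.719493368945483e-05, -6.312831525322607e-05, -0.9999999976376257]] 0.08760955776579339 0.0 [ 0.0942 -0.6662  0.5984]
```

View pics/s2.png

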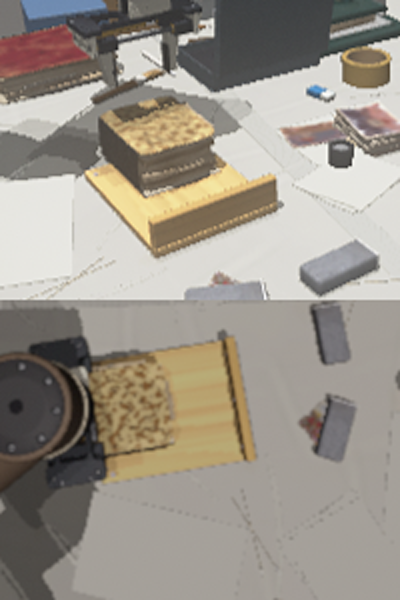

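The album now lies on its back on the board with its cover up (lower panel, about (130,400)). The arm hides the foot end. I'll back off and lower behind the foot.

Emit:
carry_out(
  commands="0 0 0 -20 0 0 1;0 0 0 -25 0 0 1;0 0 0 -20 0 0 1;0 0 0 0 0 0 1;0 0 0 0 0 30 1;0 0 0 0 0 35 1;0 0 0 0 0 30 1;0 0 0 0 0 0 1",
)

```text
time_s: 5.17
position: [0.4743, 0.1997, 0.0426]
tcp_rot: [[0.14, -0.99, -0.007], [-0.99, -0.14, -0.005], [0.004, 0.008, -1.0]]
ft_force: [-0.3, -0.4, 0.0]
gripper_width: 0.0877
grip_force: 0.0
```

```bash
cat >> h.py <<'E'
C=np.array([488.5,1.2]);U=np.array([.9895,.1443]);V=np.array([-.1443,.9895])
def tob(p):
    d=np.atleast_2d(p)[:,:2]-C;return np.c_[d@U,d@V]
E
python3 - <<'E'
from h import *
t=imaging.read_camera("top");cv2.imwrite("pics/t3raw.png",t)
cv2.imwrite("pics/t3.png",cv2.resize(t[190:290,190:330],None,fx=5,fy=5,interpolation=cv2.INTER_CUBIC));state()
s=sensors.get_state();print(tob(np.array(s["position"])*1000))
E
```

```text
5.22 [475.7678 200.5636  45.2968] [[0.14108804172104372, -0.9899855337125683, -0.004775722266043869], [-0.989990057434658, -0.14106726864095073, -0.004439808408532906], [0.0037216480010443987, 0.005354321434429326, -0.9999787400630741]] 0.08747330112848892 0.0 [-0.5895 -0.0078  1.077 ]
[[ 16.1697 199.1075]]
```

View pics/t3.png

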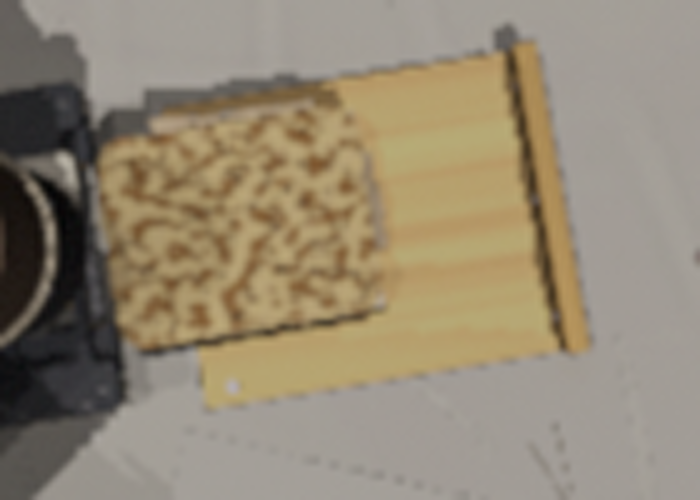

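The cover is fully visible, with crop corners near (100,147), (345,100), (385,308) and (140,352).

Run:
```python
from h import *
P=cast("top",np.array([(100,147),(345,100),(385,308),(140,352)])/5+189.6,.087)*1000
b=tob(P);print(P[:,:2],b,b.mean(0));
print(np.degrees(np.arctan2(b[1]-b[0],1)),[np.linalg.norm(b[i]-b[i-1]) for i in range(4)], np.degrees(np.arctan2((b[0]-b[1])[0],(b[0]-b[1])[1])),np.degrees(np.arctan2((b[3]-b[2])[0],(b[3]-b[2])[1])))
```

```text
[[539.8071 168.7379]
 [566.0735  15.3197]
 [437.2225  -6.7947]
 [413.5007 144.3214]] [[ 74.9441 158.3751]
 [ 78.7965   2.7776]
 [-51.8928  -0.5114]
 [-53.5594 152.441 ]] [12.0721 78.2706]
[ 75.4484 -89.6318] [np.float64(128.64040631917564), np.float64(155.64515752054015), np.float64(130.73059778687704), np.float64(152.96148406313307)] -1.418280535960094 -0.6242975608943779
```

Emit:
carry_out(
  commands="0 0 0 0 4 0 1;0 0 0 5 0 0 1;0 0 0 5 0 0 1;0 0 0 5 0 0 1;0 0 0 5 0 0 1;0 0 0 5 0 0 1;0 0 0 5 0 0 1;0 0 0 5 0 0 1;0 0 0 5 0 0 1;0 0 0 5 0 0 1;0 0 0 5 0 0 1",
)

```text
time_s: 6.13
position: [0.4819, 0.1529, 0.0484]
tcp_rot: [[0.141, -0.99, 0.003], [-0.99, -0.141, 0.002], [-0.002, -0.003, -1.0]]
ft_force: [-1.0, 6.3, 3.1]
gripper_width: 0.0874
grip_force: 2.9
```

Emit:
carry_out(
  commands="0 0 0 6 0 0 1;0 0 0 6 0 0 1;0 0 0 6 0 0 1;0 0 0 6 0 0 1;0 0 0 6 0 0 1;0 0 0 6 0 0 1;0 0 0 6 0 0 1;0 0 0 6 0 0 1;0 0 0 6 0 0 1;0 0 0 6 0 0 1",
)

```text
time_s: 6.97
position: [0.4904, 0.0933, 0.0484]
tcp_rot: [[0.141, -0.99, 0.003], [-0.99, -0.141, 0.002], [-0.002, -0.003, -1.0]]
ft_force: [-0.1, 6.1, 3.0]
gripper_width: 0.0878
grip_force: 3.0
```

Emit:
carry_out(
  commands="0 0 0 3 0 0 1;0 0 0 3 0 0 1;0 0 0 3 0 0 1;0 0 0 3 0 0 1;0 0 0 2 0 0 1",
)

```text
time_s: 7.38
position: [0.4923, 0.081, 0.0484]
tcp_rot: [[0.14, -0.99, 0.003], [-0.99, -0.14, 0.004], [-0.004, -0.004, -1.0]]
ft_force: [-11.5, 30.4, 9.0]
gripper_width: 0.0878
grip_force: 15.6
```

Emit:
carry_out(
  commands="0 0 0 0 0 0 1;0 0 0 0 0 0 1",
)

```text
time_s: 7.55
position: [0.4922, 0.0811, 0.0484]
tcp_rot: [[0.141, -0.99, 0.003], [-0.99, -0.141, 0.004], [-0.003, -0.003, -1.0]]
ft_force: [-4.4, 15.8, 5.8]
gripper_width: 0.0876
grip_force: 8.2
```

Emit:
carry_out(
  commands="0 0 0 -10 0 0 1;0 0 0 -30 0 0 1;0 0 0 -30 0 0 1;0 0 0 -40 0 0 1;0 0 0 -40 0 0 1;0 0 0 -10 0 -30 1;0 0 0 0 0 0 1",
)

```text
time_s: 8.13
position: [0.47, 0.2412, 0.081]
tcp_rot: [[0.145, -0.989, 0.004], [-0.989, -0.145, 0.002], [-0.001, -0.004, -1.0]]
ft_force: [1.2, -0.3, 1.1]
gripper_width: 0.0877
grip_force: 0.0
```

Run:
```python
from h import *
t=imaging.read_camera("top");cv2.imwrite("pics/t4raw.png",t);s=imaging.read_camera("scene")
a=cv2.resize(t[190:290,190:330],None,fx=4,fy=4,interpolation=cv2.INTER_CUBIC);b=cv2.resize(s[150:280,150:290],None,fx=4,fy=4,interpolation=cv2.INTER_CUBIC)[:180+220]
cv2.imwrite("pics/t4.png",np.vstack([a,b])[:600] if 0 else cv2.resize(np.hstack([a,b[:400]]),(800,286)) if 0 else np.vstack([a,b[:200]]));state()
s0=b
```

```text
8.23 [468.5429 238.0883  78.281 ] [[0.1424243580333233, -0.989805233184384, 0.000950052421025709], [-0.9898055592367706, -0.14242378199636316, 0.0006490191338948565], [-0.0005070924762686053, -0.001032803301393885, -0.9999993380870614]] 0.08773859254162321 0.0 [ 0.2293 -0.5771 -0.6912]
```

View pics/t4.png

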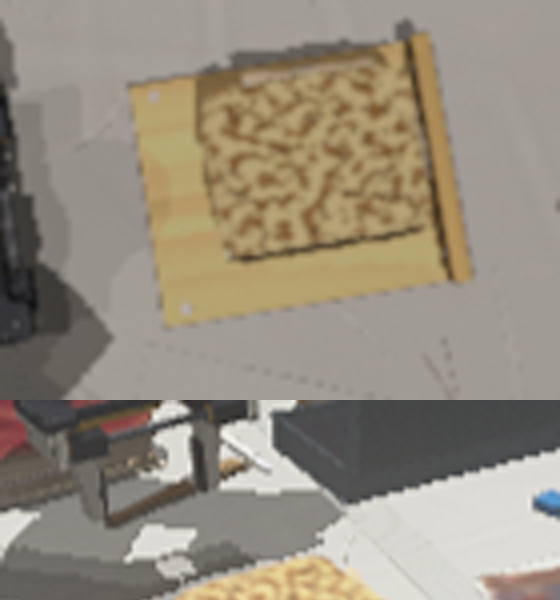

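The album is against the fence with its far edge at about (410,70)–(432,228) and its foot edge at about (197,90)–(232,258). Checking the numbers.

Run:
```python
from h import *
f=lambda P,z,n="top":tob(cast(n,np.array(P)/4+189.6,z)*1000)
print("cover",f([(197,100),(410,68),(435,228),(232,258)],.087))
print("fence inner foot/top",f([(405,45),(447,278)],.059), f([(412,38),(455,282)],.059))
print("open edge",f([(128,85),(166,327)],.014),"fence outer",f([(430,33),(472,280)],.059))
s=imaging.read_camera("scene")
cv2.imwrite("pics/s4.png",cv2.resize(s[165:265,160:290],None,fx=6,fy=6,interpolation=cv2.INTER_CUBIC))
```

```text
cover [[  73.5029   66.1825]
 [  70.8393 -102.1721]
 [ -54.1149  -99.4026]
 [ -51.0063   58.6335]]
fence inner foot/top [[  91.8679 -104.2099]
 [ -94.8327 -104.4465]] [[  96.511  -110.7491]
 [ -98.9027 -110.0889]]
open edge [[100.9797 124.5324]
 [-99.1137 123.6244]] fence outer [[  98.1112 -125.7291]
 [ -99.5648 -123.5366]]
```

View pics/s4.png

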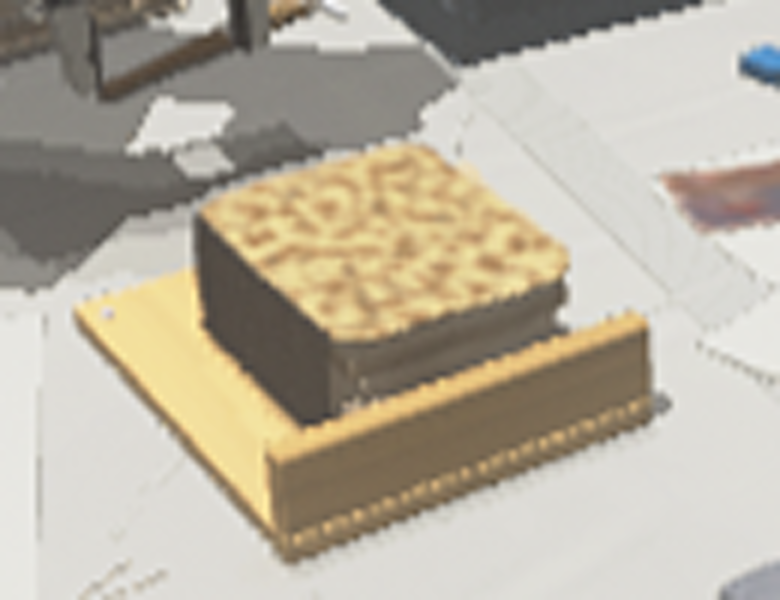

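The scene view shows the far end up against the fence and the album flat. The hard stop at 30 N and the foot near board y = 62 to 66 agree. Next, the weights. I'm checking joint 6 for the turn direction.

Run:
```python
from h import *
print(sensors.get_state()["joint_positions"])
```

```text
[ 0.8429  0.2639 -0.5099  0.     -0.7974 -0.7011]
```

Emit:
carry_out(
  commands="0 0 0 0 0 -40 1;0 0 0 0 0 -40 1;0 0 0 0 0 -35 1;0 0 -6.5 0 0 0 1;0 0 -6.5 0 0 0 1;0 0 -6.5 0 0 0 1;0 0 -6.5 0 0 0 1",
)

```text
time_s: 8.87
position: [0.4681, 0.2358, 0.1919]
tcp_rot: [[0.564, -0.826, -0.001], [-0.826, -0.564, -0.001], [0.0, 0.001, -1.0]]
ft_force: [0.0, -0.4, -0.0]
gripper_width: 0.0877
grip_force: 0.0
```

Run:
```python
from h import *
print(sensors.get_state()["joint_positions"]);state()
```

```text
[ 0.841   0.1382 -0.3678 -0.0002 -1.0663 -0.2417]
8.87 [468.1284 235.7592 191.8865] [[0.5639720196326274, -0.8257931170802819, -0.0011352772028323127], [-0.8257938851572344, -0.5639712410379873, -0.0009479024172585233], [0.000142507598832358, 0.0014720954127333463, -0.9999989063127419]] 0.0877031446151417 0.0 [ 0.0265 -0.3915 -0.0218]
```

Emit:
carry_out(
  commands="0 0 -6.6 0 0 0 1;0 0 -6.6 0 0 0 1;0 0 -6.6 0 0 0 1;0 0 -6.6 0 0 0 1;0 0 -6.6 0 0 0 1;0 0 -6.6 0 0 0 1;0 0 0 0 0 0 1;0 0 0 8 30 0 1;0 0 0 8 30 0 1;0 0 0 8 30 0 1;0 0 0 8 30 0 1",
)

```text
time_s: 9.78
position: [0.4648, 0.111, 0.1919]
tcp_rot: [[0.959, -0.285, -0.001], [-0.285, -0.959, -0.001], [-0.001, 0.001, -1.0]]
ft_force: [0.6, 0.0, -0.2]
gripper_width: 0.0873
grip_force: 0.0
```

Emit:
carry_out(
  commands="0 0 0 8 31 0 1;0 0 0 8 31 0 1;0 0 0 8 31 0 1;0 0 0 8 31 0 1;0 0 0 8 31 0 1;0 0 0 8 31 0 1;0 0 0 8 31 0 1;0 0 0 8 31 0 1;0 0 0 8 31 0 1;0 0 0 8 31 0 1;0 0 0 8 31 0 1;0 0 0 7 31 0 1",
)

```text
time_s: 10.78
position: [0.4512, -0.2727, 0.192]
tcp_rot: [[0.958, -0.286, -0.001], [-0.286, -0.958, 0.0], [-0.001, 0.0, -1.0]]
ft_force: [0.6, 0.5, 0.9]
gripper_width: 0.0876
grip_force: 0.0
```

Run:
```python
from h import *
state()
s=imaging.read_camera("scene");cv2.imwrite("pics/s5raw.png",s)
im=cv2.imread("pics/scene0.png")
# check weight position estimates by projecting rectangles to the scene view
for c,a in (((455,-270.3),-16),((609.8,-270),9.5)):
    R=np.array([[np.cos(np.radians(a)),-np.sin(np.radians(a))],[np.sin(np.radians(a)),np.cos(np.radians(a))]])
    q=(R@np.array([[50,22.5],[50,-22.5],[-50,-22.5],[-50,22.5]]).T).T+c
    uv=proj("scene",np.c_[q/1000,np.full(4,.026)]);cv2.polylines(im,[np.round(uv*16).astype(int)],True,(0,0,255),1,cv2.LINE_AA,4)
cv2.imwrite("pics/s5.png",cv2.resize(im[235:310,210:330],None,fx=6,fy=6,interpolation=cv2.INTER_CUBIC))
```

```text
10.78 [ 451.237  -272.6821  191.9874] [[0.958305115466597, -0.2857447827148291, -0.0011067166788716323], [-0.28574473982974663, -0.9583057464307245, 0.00020004370186947477], [-0.0011177343971575666, 0.00012453556665101683, -0.9999993675801551]] 0.08763080912773277 0.0 [0.6117 0.4969 0.9367]
```

View pics/s5.png

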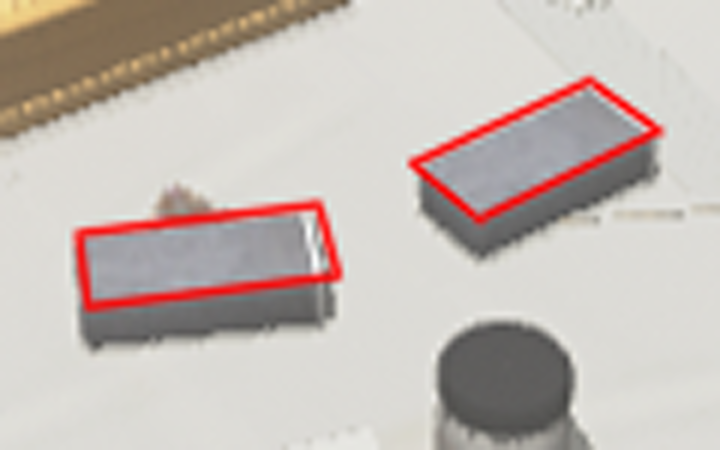

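The projected outlines fit both weights within a few mm, so I'm going down to grasp the left one.

Emit:
carry_out(
  commands="0 0 -1 2 -3 0 1;0 0 0 0 0 40 1;0 0 0 0 0 40 1;0 0 0 0 0 40 1;0 0 0 0 0 35 1;0 0 0 0 0 15 1;0 0 0 0 0 10 1;0 0 0 0 0 6 1;0 0 0 0 0 0 1",
)

```text
time_s: 11.58
position: [0.4548, -0.2681, 0.0059]
tcp_rot: [[0.964, -0.265, -0.001], [-0.265, -0.964, 0.0], [-0.001, 0.0, -1.0]]
ft_force: [-0.2, 0.6, -0.1]
gripper_width: 0.088
grip_force: 0.0
```

Emit:
carry_out(
  commands="0 0 0 0 0 1 0.4;0 0 0 0 0 0 0.2;0 0 0 0 0 0 0.2;0 0 0 0 0 0 0.2;0 0 0 0 0 0 0.2;0 0 0 0 0 0 0.2",
)

```text
time_s: 12.08
position: [0.4554, -0.2685, 0.0061]
tcp_rot: [[0.965, -0.264, 0.001], [-0.264, -0.965, -0.0], [0.001, -0.0, -1.0]]
ft_force: [-1.0, -5.9, 0.7]
gripper_width: 0.053
grip_force: 3.9
```

Emit:
carry_out(
  commands="0 0 0 0 0 0 0.2;0 0 0 0 0 0 0.2;0 0 0 0 0 0 0.2;0 0 0 0 0 0 0.2;0 0 0 0 0 -10 0.2;0 0 0 0 0 -30 0.2;0 0 0 0 0 -40 0.2;0 0 0 0 0 -40 0.2;0 0 0 0 0 -40 0.2;0 0 0 0 0 0 0.2",
)

```text
time_s: 12.92
position: [0.4586, -0.2693, 0.1736]
tcp_rot: [[0.965, -0.262, 0.011], [-0.262, -0.965, -0.003], [0.011, 0.0, -1.0]]
ft_force: [2.6, -0.0, -5.8]
gripper_width: 0.0449
grip_force: 29.9
```

Emit:
carry_out(
  commands="0 0 -5.9 0 0 0 0.2;0 0 -5.9 0 0 0 0.2;0 0 -5.9 0 0 0 0.2;0 0 -5.8 0 0 0 0.2;0 0 0 10 -25 0 0.2;0 0 0 10 -25 0 0.2;0 0 0 10 -25 0 0.2;0 0 0 10 -25 0 0.2;0 0 0 10 -25 0 0.2;0 0 0 10 -25 0 0.2;0 0 0 10 -25 0 0.2;0 0 0 10 -25 0 0.2",
)

```text
time_s: 13.92
position: [0.5043, -0.0573, 0.1647]
tcp_rot: [[0.99, 0.142, -0.003], [0.142, -0.99, 0.001], [-0.003, -0.001, -1.0]]
ft_force: [0.4, -0.2, -7.0]
gripper_width: 0.0447
grip_force: 29.9
```

Emit:
carry_out(
  commands="0 0 0 0 0 0 0.2;0 0 0 0 0 0 0.2",
)

```text
time_s: 14.08
position: [0.5048, -0.0573, 0.1647]
tcp_rot: [[0.989, 0.145, -0.002], [0.145, -0.989, 0.001], [-0.002, -0.001, -1.0]]
ft_force: [0.4, -0.7, -7.3]
gripper_width: 0.0449
grip_force: 29.9
```

Emit:
carry_out(
  commands="0 0 0 4 0 20 0.2;0 0 0 0 0 25 0.2;0 0 0 0 0 12 0.2;0 0 0 0 0 6 0.2;0 0 0 0 0 3 0.2;0 0 0 0 0 2 0.2;0 0 0 0 0 0 0.2",
)

```text
time_s: 14.67
position: [0.5099, -0.0586, 0.0979]
tcp_rot: [[0.99, 0.142, 0.0], [0.142, -0.99, 0.0], [0.0, 0.0, -1.0]]
ft_force: [0.1, 0.1, -6.4]
gripper_width: 0.0452
grip_force: 29.9
```

Emit:
carry_out(
  commands="0 0 0 0 0 2 0.2;0 0 0 0 0 1 0.2;0 0 0 0 0 1 0.2;0 0 0 0 0 0 0.2",
)

```text
time_s: 15.0
position: [0.5098, -0.0584, 0.0937]
tcp_rot: [[0.99, 0.143, 0.0], [0.143, -0.99, 0.0], [0.0, -0.0, -1.0]]
ft_force: [0.1, 0.0, -6.6]
gripper_width: 0.0449
grip_force: 29.9
```

Emit:
carry_out(
  commands="0 0 0 0 0 1 0.2;0 0 0 0 0 1 0.2;0 0 0 0 0 1 0.2;0 0 0 0 0 0 0.2",
)

```text
time_s: 15.33
position: [0.51, -0.0583, 0.0925]
tcp_rot: [[0.99, 0.144, 0.001], [0.144, -0.99, -0.0], [0.001, 0.0, -1.0]]
ft_force: [-8.0, 2.7, 13.3]
gripper_width: 0.0451
grip_force: 29.9
```

Emit:
carry_out(
  commands="0 0 0 0 0 -1 0.2;0 0 0 0 0 0 0.7;0 0 0 0 0 0 0.7;0 0 0 0 0 0 0.7;0 0 0 0 0 0 0.7;0 0 0 0 0 0 0.7;0 0 0 0 0 -20 0.7;0 0 0 0 0 -30 1;0 0 0 0 0 -30 1;0 0 0 0 0 0 1",
)

```text
time_s: 16.17
position: [0.5132, -0.0583, 0.1773]
tcp_rot: [[0.99, 0.144, 0.009], [0.144, -0.99, 0.0], [0.009, 0.001, -1.0]]
ft_force: [1.0, 0.6, 1.1]
gripper_width: 0.0758
grip_force: 0.0
```

Run:
```python
from h import *
state()
s=imaging.read_camera("scene");cv2.imwrite("pics/s6raw.png",s)
cv2.imwrite("pics/s6.png",cv2.resize(s[150:300,150:340],None,fx=4,fy=4,interpolation=cv2.INTER_CUBIC))
```

```text
16.17 [513.1681 -58.2716 177.3027] [[0.9895393151483081, 0.14399594093430176, 0.008781387718480829], [0.14399865811459217, -0.989577829480439, 0.00032536438004087174], [0.008736717748330885, 0.0009425472020458961, -0.9999613899385106]] 0.07584052654179514 0.0 [0.9948 0.5599 1.0904]
```

View pics/s6.png

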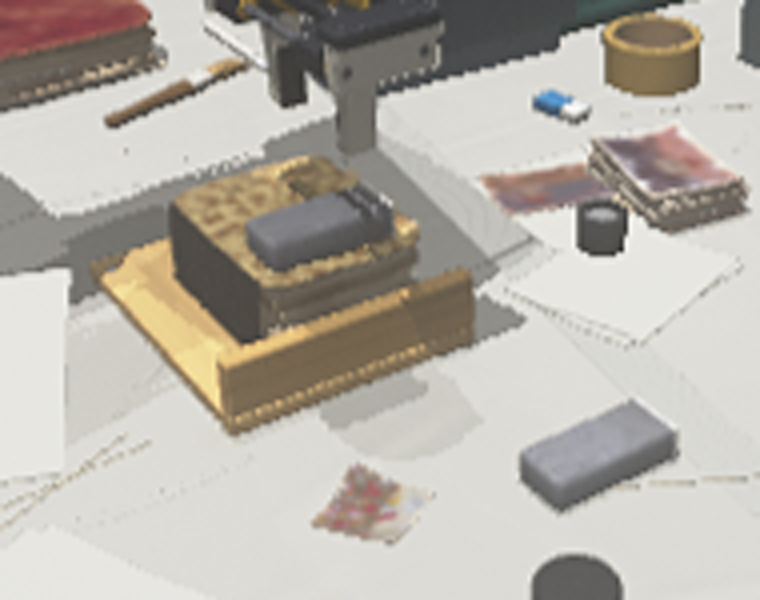

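The first weight lies flat on the cover, towards the fence and well inside the edges. That was my last picture, so further checks will be numeric. Now the second weight.

Emit:
carry_out(
  commands="0 0 -1 8 28 0 1;0 0 0 8 28 0 1;0 0 0 8 28 0 1;0 0 0 8 28 0 1;0 0 0 8 28 0 1;0 0 0 8 28 0 1;0 0 0 8 28 0 1;0 0 0 8 28 0 1;0 0 0 0 0 0 1;0 0 0 0 0 0 1",
)

```text
time_s: 17.05
position: [0.6079, -0.2708, 0.1695]
tcp_rot: [[0.987, 0.158, -0.002], [0.158, -0.987, 0.001], [-0.002, -0.001, -1.0]]
ft_force: [-0.3, 1.0, -0.0]
gripper_width: 0.0876
grip_force: 0.0
```

Emit:
carry_out(
  commands="0 0 0 2 0 40 1;0 0 0 0 0 40 1;0 0 0 0 0 40 1;0 0 0 0 0 25 1;0 0 0 0 0 13 1;0 0 0 0 0 6 1;0 0 0 0 0 0 1;0 0 0 0 0 0 1",
)

```text
time_s: 17.72
position: [0.6114, -0.2691, 0.009]
tcp_rot: [[0.987, 0.161, 0.002], [0.161, -0.987, -0.001], [0.002, 0.001, -1.0]]
ft_force: [0.6, 0.0, -0.1]
gripper_width: 0.0875
grip_force: 0.0
```

Emit:
carry_out(
  commands="0 0 0 0 0 0 0.4;0 0 0 0 0 0 0.2;0 0 0 0 0 0 0.2;0 0 0 0 0 0 0.2;0 0 0 0 0 0 0.2;0 0 0 0 0 0 0.2;0 0 0 0 0 0 0.2;0 0 0 0 0 0 0.2;0 0 0 0 0 0 0.2;0 0 0 0 0 0 0.2",
)

```text
time_s: 18.55
position: [0.6107, -0.2697, 0.0078]
tcp_rot: [[0.987, 0.16, 0.001], [0.16, -0.987, -0.001], [0.001, 0.001, -1.0]]
ft_force: [0.8, -5.0, 0.4]
gripper_width: 0.0447
grip_force: 30.0
```

Emit:
carry_out(
  commands="0 0 0 0 0 -10 0.2;0 0 0 0 0 -40 0.2;0 0 0 0 0 -40 0.2;0 0 0 0 0 -40 0.2;0 0 0 0 0 -40 0.2;0 0 1 0 0 0 0.2;0 0 0 0 0 0 0.2",
)

```text
time_s: 19.13
position: [0.6108, -0.2686, 0.18]
tcp_rot: [[0.99, 0.142, 0.004], [0.142, -0.99, 0.001], [0.004, -0.0, -1.0]]
ft_force: [-0.5, -0.3, -8.4]
gripper_width: 0.0447
grip_force: 30.0
```

Emit:
carry_out(
  commands="0 0 0 -7 -30 0 0.2;0 0 0 -7 -30 0 0.2;0 0 0 -7 -30 0 0.2;0 0 0 -7 -30 0 0.2;0 0 0 -7 -30 0 0.2;0 0 0 -7 -30 0 0.2;0 0 0 -7 -30 0 0.2;0 0 0 -7 -30 0 0.2;0 0 0 -7 -32 0 0.2;0 0 0 -7 -32 0 0.2;0 0 0 0 0 0 0.2;0 0 0 0 0 0 0.2",
)

```text
time_s: 20.13
position: [0.4951, 0.023, 0.1756]
tcp_rot: [[0.989, 0.146, -0.004], [0.146, -0.989, -0.001], [-0.004, -0.0, -1.0]]
ft_force: [0.2, 0.2, -7.0]
gripper_width: 0.045
grip_force: 30.0
```

Run:
```python
from h import *
s=sensors.get_state();p=np.array(s["position"])*1000;print(p,tob(p))
```

```text
[495.0645  22.9859 175.5506] [[ 9.6393 20.6098]]
```

Emit:
carry_out(
  commands="0 0 0 2 0 30 0.2;0 0 0 0 0 25 0.2;0 0 0 0 0 12 0.2;0 0 0 0 0 6 0.2;0 0 0 0 0 2 0.2;0 0 0 0 0 1 0.2;0 0 0 0 0 0 0.2",
)

```text
time_s: 20.72
position: [0.5, 0.0218, 0.1019]
tcp_rot: [[0.99, 0.142, 0.0], [0.142, -0.99, 0.0], [0.0, 0.0, -1.0]]
ft_force: [0.6, 0.3, -7.0]
gripper_width: 0.0448
grip_force: 30.0
```

Emit:
carry_out(
  commands="0 0 0 0 0 3 0.2;0 0 0 0 0 2 0.2;0 0 0 0 0 1 0.2;0 0 0 0 0 1 0.2;0 0 0 0 0 0 0.2",
)

```text
time_s: 21.13
position: [0.4995, 0.022, 0.0946]
tcp_rot: [[0.99, 0.143, 0.0], [0.143, -0.99, 0.0], [0.0, -0.0, -1.0]]
ft_force: [-0.3, -0.3, -6.4]
gripper_width: 0.0452
grip_force: 30.0
```

Emit:
carry_out(
  commands="0 0 0 0 0 1 0.2;0 0 0 0 0 0 0.2",
)

```text
time_s: 21.3
position: [0.4996, 0.022, 0.0943]
tcp_rot: [[0.99, 0.143, 0.0], [0.143, -0.99, -0.0], [0.0, 0.0, -1.0]]
ft_force: [-4.2, 0.6, 1.9]
gripper_width: 0.0446
grip_force: 30.0
```

Contact made. Releasing with a limited opening, then rising.

Emit:
carry_out(
  commands="0 0 0 0 0 0 0.65;0 0 0 0 0 0 0.65;0 0 0 0 0 0 0.65;0 0 0 0 0 0 0.65;0 0 0 0 0 0 0.65;0 0 0 0 0 0 0.65;0 0 0 0 0 -10 0.65;0 0 0 0 0 -30 0.65;0 0 0 0 0 -40 0.65;0 0 0 0 0 -40 0.65;0 0 0 0 0 0 0.65",
)

```text
time_s: 22.22
position: [0.5037, 0.0227, 0.2225]
tcp_rot: [[0.989, 0.144, 0.012], [0.144, -0.99, 0.002], [0.013, -0.001, -1.0]]
ft_force: [1.3, 1.0, 1.3]
gripper_width: 0.057
grip_force: 0.0
```

Emit:
carry_out(
  commands="0 0 0 -5 -38 0 0.65;0 0 0 -5 -38 0 0.65;0 0 0 -5 -38 0 0.65;0 0 0 -5 -38 0 0.65;0 0 0 -5 -38 0 0.65;0 0 0 -5 -38 0 0.65;0 0 0 0 -38 0 0.65;0 0 0 0 -38 0 0.65;0 0 0 0 0 0 0.65;0 0 0 0 0 0 0.65",
)

```text
time_s: 23.05
position: [0.4259, 0.3203, 0.2138]
tcp_rot: [[0.989, 0.146, -0.0], [0.146, -0.989, -0.0], [-0.0, 0.0, -1.0]]
ft_force: [0.6, 0.4, 0.9]
gripper_width: 0.0569
grip_force: 0.0
```

Run:
```python
from h import *
state()
t=imaging.read_camera("top");cv2.imwrite("pics/t7raw.png",t);t0=cv2.imread("pics/top0.png")
hsv=cv2.cvtColor(t,cv2.COLOR_BGR2HSV)
g=cv2.inRange(hsv,(100,0,40),(170,70,150))
for r in rects(t,g,(225,185,310,280),.113,amin=60): print(r,tob(r[1]))
# spotted cover extents along rows / plywood remaining (board y of the foot)
b=np.array([[x,y] for x in(-30,0,10,30,50) for y in (75,70,66,62,58,54)])
for x in (-40,-20,0,20,40,60):
    row=[]
    for y in range(90,40,-3):
        w=C+x*U+y*V; u,v=proj("top",[[w[0]/1000,w[1]/1000,.087]])[0]; row.append(int(cv2.getRectSubPix(cv2.cvtColor(t,cv2.COLOR_BGR2GRAY),(1,1),(float(u),float(v)))[0,0]))
    print(x,row)
# bystanders: difference against start
for n,r in (("jar",(380,212,406,238)),("mag",(264,145,284,165)),("brush",(125,190,160,252))):
    d=cv2.absdiff(t,t0)[r[1]:r[3],r[0]:r[2]];print(n,d.mean(),d.max())
```

```text
23.05 [425.9372 320.3291 213.7898] [[0.9893401199625519, 0.1456232324278345, -3.478148857918815e-05], [0.14562322005153522, -0.9893400932438381, -0.00024017097197388685], [-6.938519442831607e-05, 0.00023254578585911397, -0.9999999705540756]] 0.05689817687215659 0.0 [0.6334 0.3544 0.9287]
((249, 216, 17, 32), array([497.3269,  20.6226]), array([90.8554, 40.4503]), 9.112631797790527) [[11.5369 17.9449]]
((275, 214, 17, 30), array([504.7888, -59.2042]), array([88.8221, 40.264 ]), 7.284492015838623) [[  7.4015 -62.1204]]
-40 [156, 155, 157, 156, 156, 156, 156, 155, 145, 126, 117, 126, 142, 154, 157, 156, 154]
-20 [163, 164, 164, 164, 164, 165, 162, 150, 138, 134, 124, 125, 142, 155, 156, 142, 111]
0 [154, 154, 153, 154, 154, 154, 144, 124, 128, 145, 151, 145, 134, 127, 128, 124, 104]
20 [159, 159, 159, 159, 159, 160, 147, 126, 131, 143, 145, 146, 147, 137, 116, 94, 84]
40 [165, 164, 164, 164, 165, 162, 148, 130, 122, 128, 139, 149, 154, 152, 145, 127, 93]
60 [159, 158, 158, 159, 160, 159, 147, 118, 107, 120, 135, 144, 149, 152, 145, 122, 99]
jar 5.507889546351085 10
mag 6.575 9
brush 47.7047619047619 145
```

Run:
```python
from h import *
f=lambda P,z:tob(cast("scene",np.array(P)/6+[159.6,164.6],z)*1000)
print("foot edge top/bottom",f([(195,215)],.085),f([(205,325)],.014))
print("far edge top at -bx",f([(330,345)],.085))
print("board corner open -bx",f([(75,312)],.014),"fence top outer/inner corners",f([(268,455),(645,320)],.059))
# top view, z=.087 subpixel foot edge and reference plywood open edge with same profile method
for nm in("pics/t4raw.png","pics/t7raw.png"):
  t=cv2.GaussianBlur(cv2.imread(nm),(3,3),0).astype(np.float32)
  for z,lo,hi,tag in((.087,55,90,"foot"),(.014,112,140,"open"),(.059,-140,-116,"fence outer")):
    out=[]
    for x in range(-30,61,10):
        ys=np.arange(lo,hi,.5);w=C+x*U+ys[:,None]*V
        uv=proj("top",np.c_[w/1000,np.full(len(ys),z)]).astype(np.float32)
        g=cv2.remap(t,uv[None,:,0],uv[None,:,1],cv2.INTER_LINEAR)[0]
        d=np.abs(g[6:]-g[:-6]).sum(1)
        out.append(ys[3+d.argmax()])
    print(nm,tag,out)
```

```text
foot edge top/bottom [[-52.0156  59.8366]] [[-49.3305  70.157 ]]
far edge top at -bx [[-53.9079 -87.1365]]
board corner open -bx [[-99.8254 121.8192]] fence top outer/inner corners [[-101.0924 -113.8896]
 [  98.417  -117.7081]]
pics/t4raw.png foot [np.float64(56.5), np.float64(69.5), np.float64(71.0), np.float64(72.5), np.float64(71.0), np.float64(72.5), np.float64(56.5), np.float64(72.0), np.float64(71.0), np.float64(69.5)]
pics/t4raw.png open [np.float64(125.0), np.float64(123.5), np.float64(122.0), np.float64(123.5), np.float64(122.5), np.float64(124.0), np.float64(122.0), np.float64(124.0), np.float64(122.5), np.float64(124.0)]
pics/t4raw.png fence outer [np.float64(-123.5), np.float64(-125.0), np.float64(-123.5), np.float64(-125.5), np.float64(-127.5), np.float64(-126.0), np.float64(-127.5), np.float64(-126.5), np.float64(-128.0), np.float64(-123.5)]
pics/t7raw.png foot [np.float64(56.5), np.float64(69.5), np.float64(71.0), np.float64(63.5), np.float64(71.0), np.float64(72.5), np.float64(56.5), np.float64(72.0), np.float64(71.5), np.float64(69.5)]
pics/t7raw.png open [np.float64(125.0), np.float64(123.5), np.float64(122.0), np.float64(123.5), np.float64(122.0), np.float64(124.0), np.float64(129.0), np.float64(124.0), np.float64(122.5), np.float64(124.0)]
pics/t7raw.png fence outer [np.float64(-123.5), np.float64(-125.0), np.float64(-123.5), np.float64(-125.5), np.float64(-127.5), np.float64(-126.0), np.float64(-127.5), np.float64(-126.5), np.float64(-128.0), np.float64(-123.5)]
```

```bash
python3 -c "
from cell import ticket;print(ticket.finish_job())"
```

```text
the job is handed in; nothing more can be done
None
```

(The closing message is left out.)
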